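Find the recipe clip that has gone weak

TASK

Four recipe cards stand in spring clips on the wooden bar, and one of the clips has lost its spring. Tug the cards gently upward by their wooden strips to feel which clip gives up its card most easily, draw that card out and stand it in a compartment of the wooden card box, bottom edge down. Leave the other three cards upright and gripped in their clips, fully down as they were, and do not disturb the mug, the salt shaker or the teaspoon.

Things in the scene. Friction and masses are not known exactly. Their poses are not given: they have to be found in the camera images.
- clip_bar: Fixed wooden bar, 60 x 375 x 22 mm, with four identical-looking dark steel spring clips in a row on it, 95 mm apart, each holding an upright card. Origin: centre of its underside; x across it (away from the robot at yaw 0), y along the row (to the robot's left). Firm clips let their card slip only above about 10 N of upward pull, the one weak clip below about 7 N.
- clip_row (a point): Centre of the clip row at the height of the jaws' upper lips, 65 mm above the counter, axes as the bar. Each clip's jaws (40 mm wide, both sprung) grip the card's lower 33 mm; its bottom edge rests on the clip's floor, 32 mm above the counter. A card leaves straight upward; one that slipped up a little can be pushed down again. The weak clip's place is hidden and varies.
- card_box: Fixed open wooden card box, 115 x 115 x 65 mm outside, walls and floor 5 mm; two dividers along its y axis make three compartments, each about 31 mm wide in x and 105 mm long in y, centred at x = -37, 0 and +37 mm. Origin: centre of its underside, z up. A card stands in a compartment on its bottom edge, its width along the box's y, leaning a little; any compartment will do.
- card_a_mid (a point): Centre of the card that starts in the clip leftmost as the robot sees it (y = +142.5 mm in the bar's frame). Stiff white card, 80 wide (its y) x 105 tall (its z, up) x 5 mm thick (its x), about 60 g, with a pale wooden grip strip 12 mm thick and 80 mm wide along its top 22 mm. This point is half-way up, 52.5 mm above the bottom edge, 41.5 mm below the strip's centre.
- card_b_mid (a point): Centre of the card that starts in the clip second from the left (y = +47.5 mm in the bar's frame). Stiff white card, 80 wide (its y) x 105 tall (its z, up) x 5 mm thick (its x), about 60 g, with a pale wooden grip strip 12 mm thick and 80 mm wide along its top 22 mm. This point is half-way up, 52.5 mm above the bottom edge, 41.5 mm below the strip's centre.
- card_c_mid (a point): Centre of the card that starts in the clip third from the left (y = -47.5 mm in the bar's frame). Stiff white card, 80 wide (its y) x 105 tall (its z, up) x 5 mm thick (its x), about 60 g, with a pale wooden grip strip 12 mm thick and 80 mm wide along its top 22 mm. This point is half-way up, 52.5 mm above the bottom edge, 41.5 mm below the strip's centre.
- card_d_mid (a point): Centre of the card that starts in the clip rightmost (y = -142.5 mm in the bar's frame). Stiff white card, 80 wide (its y) x 105 tall (its z, up) x 5 mm thick (its x), about 60 g, with a pale wooden grip strip 12 mm thick and 80 mm wide along its top 22 mm. This point is half-way up, 52.5 mm above the bottom edge, 41.5 mm below the strip's centre.
- mug: Small striped mug, about 60 mm wide and 49 mm high, standing by; origin: centre of its underside.
- salt_shaker: Salt shaker, 44 mm wide, 90 mm high, standing by; origin: centre of its underside.
- teaspoon: Steel teaspoon, 130 x 27 x 11 mm, lying on the counter between the robot and the bar; origin: centre of its underside.
Not all that is in view belongs to the job. What is shaped like the part that bears card_c_mid but black is not meant.

How it is judged:
By the outcome, as a careful person would: the job done as asked, in the order asked, and still so for the second after the job is handed in, with the robot touching nothing.
It also fails if it takes over 61 s, if anything falls off the work surface, if the arm or the gripper's body presses on something with over 40 N, if the wrist force passes 120 N, or if a joint passes its speed limit or range.

ROBOT

A 6-joint arm with a two-finger parallel gripper is mounted at the origin on a cart in front of the work surface, level with it; the furniture and walls round the work are solid. World frame = base frame: x ahead of the robot, y to its left, z up, the work surface at z = 0. Lengths are in m, angles in degrees, forces in N, time in s.
With the tool pointing down it reaches from about 0.3 to 0.75 m from the base axis. Payload 8.5 kg.
Tool frame: the origin (TCP) lies on the centre line of the jaws, within the pads' length; the fingertips stand 14 mm ahead of it and the grasp point (between the pads) lies 5 mm behind it; z points along the fingers, x is the direction in which the jaws open and shut, and the axes are right-handed (so a half turn about z gives the same grasp; the last joint's range is limited). The gripper opens to 85 mm and grips with 20 to 120 N. Pads are 22 mm wide; open, the fingers measure 114 mm over their backs; the gripper's body (76 mm by 85 mm) begins 54 mm behind the grasp point. The pads swing forward as they close: fully open they stand 13 mm farther back than shut.
Start: joints at [-83.898, 21.807, 74.336, -0, 83.858, -12.336], TCP at [0.174, -0.522, 0.245] pointing down, gripper open.
Joint ranges: [-178.18, 178.18], [-50.72, 133.34], [12.68, 142.11], [-81.47, 261.47], [9.98, 163.14], [-165.26, 165.26]. Speed limits (degrees/s): [136.94, 136.94, 180, 180, 180, 180].

INTERFACE

Orientations are given as a 3x3 rotation matrix whose columns are the frame's x, y, z axes.
In Python, from rig import * gives the robot as it stands.
- The arm moves only by the shell command python3 -m crank 'ROWS' [FORCE]. ROWS is JSON, one flat list of numbers, 7 for each row, row after row: the turn, a rotation vector about the world's x, y, z in rad, then the shift along the world's x, y, z in m, then the opening in per cent of the stroke, from 0 (shut) to 100 (fully open). A call has 1 to 20 rows; each row shifts and turns the commanded pose from where the row before left it; what a row does not reach is not made up. A row lasts 1/10 s, in which the tool goes at most 50 mm and 8.59 degrees, less where a joint would pass 70% of its speed; a pose out of reach is approached as far as the arm can. A call is refused whole if a number of a shift passes 0.05 or a number of a turn 0.15, either way. A call with a gripper value outside its range is refused whole. The fingers move at their own pace and stop on an object; FORCE is the grip in N (left out, the last holds). Time passes only in rows, so rows that do not move let the fingers close. It gives the time, the measured TCP pose, the force and the opening at its end, in the units of the state.
- observe(): the state, without advancing time (a new reading comes with each control period).
- get_image(name): name is "side" or "top"; returns a dict with "frame" (400x640x3 uint8, red, green, blue), "fov_y" (degrees; the focal length in pixels is half the picture's height over the tangent of half this angle, whatever the lens; pixels are square), "cx", "cy" (the principal point, pixels), "k1" (the pictures are not rectified: a ray, as slopes to the right and down, at radius r is drawn at 1 + k1 r^2 times it, then the intrinsics apply), "world_to_cam" (4x4, takes a point from world to camera coordinates). Camera axes: x right, y up, looking along -z (the intrinsics and any distortion apply to the point x, -y, -z); pixel columns grow to the right and rows downward; lengths in m; the calibration is good to about 2 mm. A picture is of the moment at which its call begins. There is no depth.
- close_job(): hands the job in, once; it reports no verdict.
The state is a dict: "time_s": time; "q": joint angles; "qvel": joint speeds; "joint_efforts": joint torques, N m; "position": TCP position; "tool_rot": TCP orientation; "ft_force": force on the tool from outside, world axes, zero at the start; "wrist_torque": the same for the moment, N m; "grip_width": finger opening in m.
Only numpy, scipy, OpenCV 4.12 (cv2) and the standard library are available. Lean on these libraries where they do the work, as an engineer would, in place of code of your own. Each camera call takes 0.05 s, during which the arm holds its last target. There are 200 camera calls.

## Working session

There is one attempt and no reset: what is moved stays moved. The work goes in short steps, Python scripts to look and compute and a shell command to move; the robot and the scene stay as the last step left them, time stands still between calls to the robot, and variables do not carry over. Pictures are saved under pics/ and viewed, about 8 in all and at most 12, crops included, and the job is handed in when it is done.

```bash
ls; mkdir -p pics; python3 - <<'E'
from rig import *
import cv2,numpy as np
o=observe();print(o['time_s'],o['position'],o['tool_rot'],o['ft_force'],o['grip_width'])
for n in('side','top'):
    d=get_image(n);cv2.imwrite(f'pics/{n}0.png',d['frame'][:,:,::-1]);print(n,d['fov_y'],d['cx'],d['cy'],d['k1'],np.round(d['world_to_cam'],3).tolist())
E
```

```text
pics
0.0 [ 0.17391288 -0.52150175  0.24471257] [[ 3.16263955e-01 -9.48671219e-01 -1.68971350e-04]
 [-9.48670215e-01 -3.16263871e-01  1.40971871e-03]
 [-1.39079910e-03 -2.85545126e-04 -9.99998992e-01]] [ 0.13844267 -0.51277402  0.12104837] 0.08501665124151823
side 42.48063181335375 311.88981291174633 201.831752383855 -0.13163838084263468 [[-0.981, -0.195, -0.023, 0.468], [0.102, -0.605, 0.79, -0.087], [-0.168, 0.772, 0.613, -1.403], [0.0, 0.0, 0.0, 1.0]]
top 43.85164552918798 317.83485758724464 198.10776399630632 -0.030431372733905393 [[0.394, -0.919, -0.005, -0.154], [0.882, 0.377, 0.283, -0.451], [-0.258, -0.116, 0.959, -1.112], [0.0, 0.0, 0.0, 1.0]]
```

View pics/side0.png

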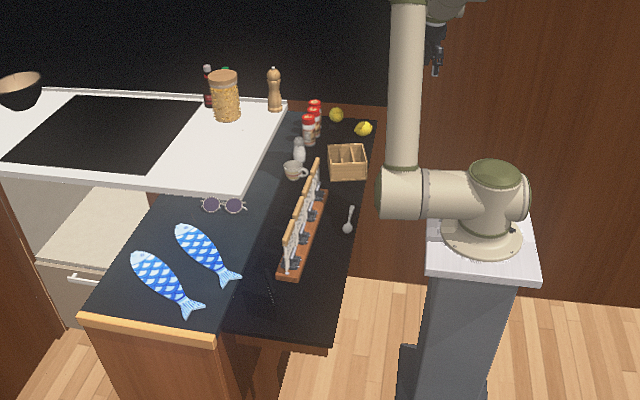

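View pics/top0.png

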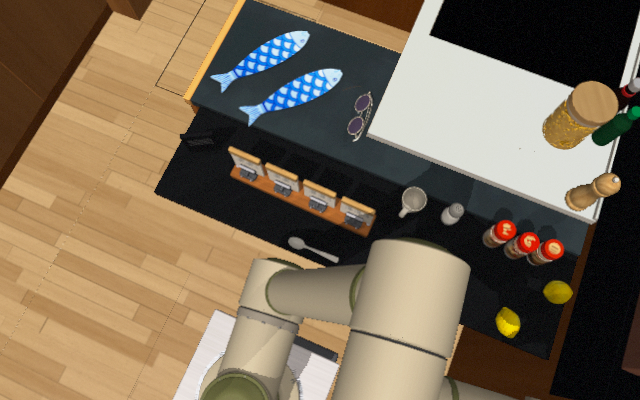

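The side view shows four strips in a row from (290,240) to (317,165), with the box at (348,162). In the top view the strips run from (245,155) to (357,212), the spoon is at (313,248), and the arm hides the box. The black lookalike is at top (197,140). I'll take crops for precision.

```bash
cat > h.py <<'E'
import numpy as np,cv2
from rig import *
def cam(n):
    d=get_image(n);f=200/np.tan(np.radians(d['fov_y']/2))
    d['K']=np.array([[f,0,d['cx']],[0,f,d['cy']],[0,0,1.]]);d['D']=np.array([d['k1'],0,0,0.]);return d
def ray(d,p):
    u=cv2.undistortPoints(np.array(p,float).reshape(-1,1,2),d['K'],d['D'])[:,0]
    M=np.array(d['world_to_cam']);R,t=M[:3,:3],M[:3,3]
    return -R.T@t,np.c_[u[:,0],-u[:,1],-np.ones(len(u))]@R
def plane(d,p,z):
    c,v=ray(d,p);return c+v*((z-c[2])/v[:,2])[:,None]
def proj(d,P):
    F=np.diag([1,-1,-1.]);M=F@np.array(d['world_to_cam'])[:3]
    return cv2.projectPoints(np.array(P,float).reshape(-1,1,3),cv2.Rodrigues(M[:,:3])[0],M[:,3],d['K'],d['D'])[0][:,0]
def crop(d,x0,y0,x1,y1,s,fn):
    cv2.imwrite(fn,cv2.resize(np.ascontiguousarray(d['frame'][y0:y1,x0:x1,::-1]),None,fx=s,fy=s,interpolation=cv2.INTER_CUBIC))
E
python3 - <<'E'
from h import *
d=cam('top');a=cv2.resize(d['frame'][135:265,220:380],None,fx=5,fy=5,interpolation=cv2.INTER_CUBIC)[:600]
cv2.imwrite('pics/t1.png',a[:,:,::-1])
s=cam('side');crop(s,255,120,385,295,3.4,'pics/s1.png')
E
```

```text
(no output)
```

View pics/t1.png

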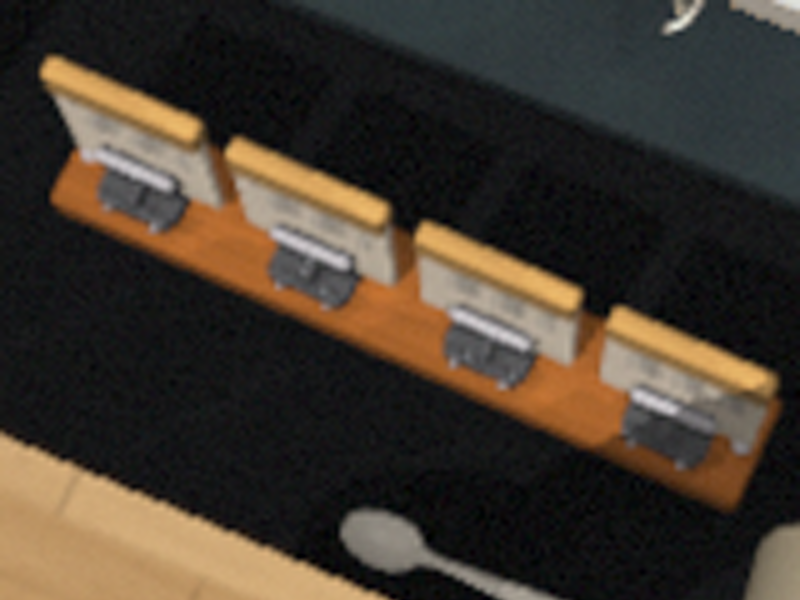

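View pics/s1.png

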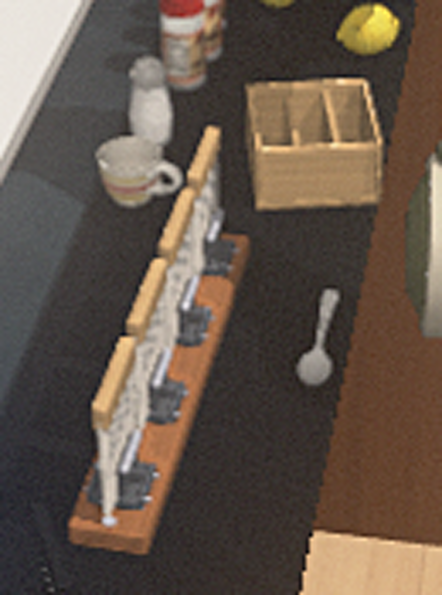

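```bash
python3 - <<'E'
from h import *
d=cam('top')
print('cams',ray(d,[[0,0]])[0],ray(cam('side'),[[0,0]])[0])
hsv=cv2.cvtColor(d['frame'],cv2.COLOR_RGB2HSV)
m=cv2.inRange(hsv,(10,90,150),(25,255,255));m[:135]=0;m[240:]=0;m[:,:222]=0;m[:,380:]=0
n,l,st,c=cv2.connectedComponentsWithStats(m)
C=[]
for i in range(1,n):
    if st[i,4]<60: continue
    ys,xs=np.where(l==i);P=plane(d,np.c_[xs,ys],.137)[:,:2];r=cv2.minAreaRect((P*1000).astype(np.float32))
    print(st[i],c[i],np.round(P.mean(0),4),r)
s=cam('side')
b=np.array([[247,85],[370,80],[381,168],[257,174]])/3.4+[255,120]
B=plane(s,b,.065);print('box rim',B.round(3).tolist(),B.mean(0),np.linalg.norm(np.diff(B[[0,1,2,3,0]],axis=0),axis=1))
bb=np.array([[257,209],[381,204]])/3.4+[255,120];print('box near foot',plane(s,bb,0).round(3).tolist())
tb=np.array([[60,205],[735,510],[778,405]])/5+[220,135];print('bar top front L,R, back R',plane(d,tb,.022).round(4).tolist())
sp=np.array([[315,370],[332,293]])/3.4+[255,120];print('spoon',plane(s,sp,.005).round(3).tolist())
mg=np.array([[128,190],[150,150]])/3.4+[255,120];print('mug,salt',plane(s,mg,.0).round(3).tolist())
E
```

```text
cams [ 0.17187276 -0.10118552  1.19367264] [0.23204991 1.12172108 0.94023542]
[228 147  32  17 163] [243.80368098 154.6993865 ] [0.4848 0.223 ] ((484.80218505859375, 223.50942993164062), (78.04402923583984, 11.552745819091797), 88.17362213134766)
[265 163  32  17 166] [280.87349398 171.13253012] [0.4818 0.1287] ((481.98577880859375, 128.70333862304688), (78.21558380126953, 11.670948028564453), 88.51542663574219)
[ 231  166  144   57 1148] [302.48780488 197.71689895] [0.4437 0.0594] ((453.858154296875, 66.27153015136719), (328.1544494628906, 60.396209716796875), 88.90955352783203)
[303 180  33  17 175] [319.17714286 188.08571429] [0.4788 0.0335] ((478.65020751953125, 34.054203033447266), (14.220791816711426, 78.4903335571289), 1.2072690725326538)
[222 223  39  17 336] [234.77380952 233.86904762] [0.3107 0.1612] ((305.80413818359375, 151.65464782714844), (32.32942199707031, 91.7577896118164), 0.22697941958904266)
box rim [[0.48, -0.283, 0.065], [0.366, -0.311, 0.065], [0.339, -0.164, 0.065], [0.446, -0.137, 0.065]] [ 0.40759727 -0.22336285  0.065     ] [0.11767532 0.14918247 0.11024289 0.15005269]
box near foot [[0.452, -0.174, 0.0], [0.34, -0.2, 0.0]]
bar top front L,R, back R [[0.4559, 0.2607, 0.022], [0.4441, -0.1061, 0.022], [0.5007, -0.1061, 0.022]]
spoon [[0.367, 0.048, 0.005], [0.367, -0.055, 0.005]]
mug,salt [[0.577, -0.184, 0.0], [0.571, -0.254, 0.0]]
```

Measured positions:

| Item | Position (m) | Yaw / check |
|---|---|---|
| Strip A | (0.485, 0.223) | 95 mm spacing ✓ |
| Strip B | (0.482, 0.129) | 95 mm spacing ✓ |
| Strip C | (0.479, 0.034) | 95 mm spacing ✓ |
| Strip D | about (0.476, -0.061), extrapolated | bar yaw about -1.9° |
| Box | about (0.410, -0.241) | yaw about 14° |

The candidates in the top view are the four wooden-stripped cards at (244,155), (281,171), (319,188) and (357,205). The black lookalike at (197,140) is excluded, and the crop confirms the four. I'll go above D first.

```bash
python3 -m crank '[0,0,0.1014,0.025,0.0384,0,100, 0,0,0.1014,0.025,0.0384,0,100, 0,0,0.1014,0.025,0.0384,0,100, 0,0,0.1014,0.025,0.0384,0,100, 0,0,0.1014,0.025,0.0384,0,100, 0,0,0.1014,0.025,0.0384,0,100, 0,0,0.1014,0.025,0.0384,0,100, 0,0,0.1014,0.025,0.0384,0,100, 0,0,0.1014,0.025,0.0384,0,100, 0,0,0.1014,0.025,0.0384,0,100, 0,0,0.1014,0.025,0.0384,0,100, 0,0,0.1014,0.025,0.0384,0,100, 0,0,0,0,0,0,100]' 30
python3 - <<'E'
from h import *
o=observe();print(o['position'],o['tool_rot'][:,0] if hasattr(o['tool_rot'],'shape') else o['tool_rot'],o['ft_force'])
t=cam('top')['frame'];s=cam('side')['frame'][100:300,240:400];s=cv2.resize(s,(320,400))
cv2.imwrite('pics/m2.png',np.hstack([t[:,180:],s])[:,:,::-1])
E
```

```text
time_s: 1.65
position: [0.4756, -0.057, 0.2453]
tool_rot: [[1.0, -0.024, 0.001], [-0.024, -1.0, 0.001], [0.001, -0.001, -1.0]]
ft_force: [-0.5, -1.1, 0.4]
grip_width: 0.0856
[ 0.4755662  -0.05701255  0.24525171] [ 9.99718703e-01 -2.37070253e-02  7.00636330e-04] [-0.48556054 -1.09439494  0.35581254]
```

View pics/m2.png

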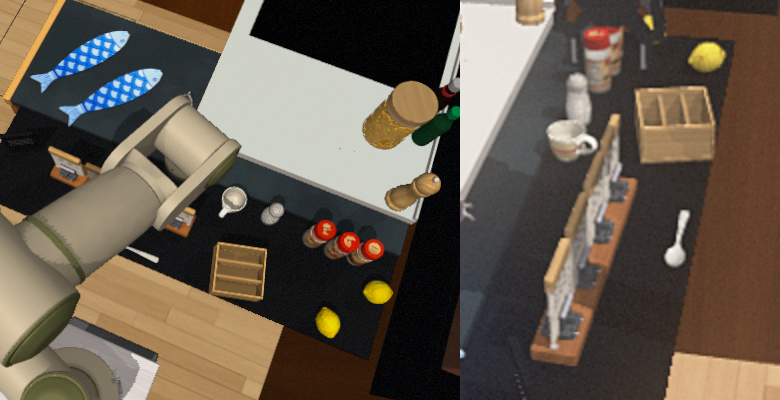

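The picture shows the gripper above card D, the box rim in the top view at about (214,242), (267,247), (264,300), (210,294) with column offset 180, and everything else undisturbed. Next I descend on D and grip it, and compute the box pose.

```bash
python3 - <<'E'
from h import *
d=cam('top')
B=plane(d,np.array([[214,242],[267,247],[264,300],[210,294]])+[180,0],.065)
print(B.round(3).tolist(),B.mean(0),np.linalg.norm(np.diff(B[[0,1,2,3,0]],axis=0),axis=1))
E
python3 -m crank '[0,0,-0.008,0,-0.004,-0.025,100, 0,0,0,0,0,-0.025,100, 0,0,0,0,0,-0.025,100, 0,0,0,0,0,-0.025,100, 0,0,0,0,0,-0.024,100, 0,0,0,0,0,0,100, 0,0,0,0,0,0,0, 0,0,0,0,0,0,0, 0,0,0,0,0,0,0, 0,0,0,0,0,0,0, 0,0,0,0,0,0,0, 0,0,0,0,0,0,0]' 30
```

```text
[[0.448, -0.168, 0.065], [0.485, -0.284, 0.065], [0.368, -0.318, 0.065], [0.333, -0.202, 0.065]] [ 0.4083727  -0.24272505  0.065     ] [0.12231562 0.12118508 0.12116691 0.1193997 ]
time_s: 3.0
position: [0.4749, -0.0651, 0.122]
tool_rot: [[0.999, -0.04, 0.003], [-0.04, -0.999, -0.001], [0.003, 0.001, -1.0]]
ft_force: [3.9, 1.4, 2.0]
grip_width: 0.0117
```

```bash
for i in 1; do python3 -m crank '[0,0,0,0,0,0.0005,0, 0,0,0,0,0,0.0005,0]'; done; python3 -m crank '[0,0,0,0,0,0.0005,0, 0,0,0,0,0,0.0005,0]'
```

```text
time_s: 3.2
position: [0.4745, -0.065, 0.1221]
tool_rot: [[0.999, -0.04, 0.001], [-0.04, -0.999, -0.0], [0.001, 0.0, -1.0]]
ft_force: [6.1, -0.5, -9.2]
grip_width: 0.0119
time_s: 3.4
position: [0.4745, -0.065, 0.1228]
tool_rot: [[0.999, -0.04, 0.001], [-0.04, -0.999, 0.0], [0.001, -0.0, -1.0]]
ft_force: [6.6, 0.1, -8.8]
grip_width: 0.0113
```

```bash
python3 -m crank '[0,0,0,0,0,0,0, 0,0,0,0,0,0,0]';python3 -m crank '[0,0,0,0,0,0.0005,0, 0,0,0,0,0,0,0]'
```

```text
time_s: 3.6
position: [0.4745, -0.065, 0.1229]
tool_rot: [[0.999, -0.04, 0.001], [-0.04, -0.999, -0.0], [0.001, -0.0, -1.0]]
ft_force: [7.4, -0.5, -7.1]
grip_width: 0.0115
time_s: 3.8
position: [0.4745, -0.065, 0.1233]
tool_rot: [[0.999, -0.04, 0.001], [-0.04, -0.999, 0.0], [0.001, -0.0, -1.0]]
ft_force: [5.8, -0.6, -7.8]
grip_width: 0.0113
```

```bash
python3 -m crank '[0,0,0,0,0,-0.0015,0, 0,0,0,0,0,-0.0015,0, 0,0,0,0,0,0,0]';python3 -m crank '[0,0,0,0,0,-0.0005,0, 0,0,0,0,0,0,0]'
```

```text
time_s: 4.1
position: [0.4749, -0.0652, 0.122]
tool_rot: [[0.999, -0.04, 0.003], [-0.04, -0.999, -0.001], [0.003, 0.001, -1.0]]
ft_force: [2.7, -0.5, 8.7]
grip_width: 0.0115
time_s: 4.3
position: [0.475, -0.0652, 0.1219]
tool_rot: [[0.999, -0.04, 0.004], [-0.04, -0.999, -0.001], [0.004, 0.001, -1.0]]
ft_force: [1.1, 1.4, 14.3]
grip_width: 0.0115
```

```bash
python3 -m crank '[0,0,0,0,0,0.001,50, 0,0,0,0,0,0,50, 0,0,0,0,0,0,50, 0,0,0,0.001,0.025,0,50, 0,0,0,0.001,0.025,0,50, 0,0,0,0.001,0.025,0,50, 0,0,0,0.001,0.0235,0,50, 0,0,0,0,0,0,50, 0,0,0,0,0,0,50]'; python3 -m crank '[0,0,0,0,0,0,0, 0,0,0,0,0,0,0, 0,0,0,0,0,0,0, 0,0,0,0,0,0,0, 0,0,0,0,0,0,0]'; python3 -m crank '[0,0,0,0,0,0.0005,0, 0,0,0,0,0,0.0005,0]';python3 -m crank '[0,0,0,0,0,0.0005,0, 0,0,0,0,0,0.0005,0]'
```

```text
time_s: 5.2
position: [0.4777, 0.0336, 0.1211]
tool_rot: [[0.999, -0.039, -0.001], [-0.039, -0.999, -0.0], [-0.001, 0.0, -1.0]]
ft_force: [0.6, 0.4, -0.0]
grip_width: 0.0429
time_s: 5.7
position: [0.4783, 0.033, 0.1214]
tool_rot: [[0.999, -0.04, 0.001], [-0.04, -0.999, -0.001], [0.001, 0.001, -1.0]]
ft_force: [1.4, -2.7, 0.4]
grip_width: 0.0114
time_s: 5.9
position: [0.4781, 0.0333, 0.1218]
tool_rot: [[0.999, -0.04, -0.0], [-0.04, -0.999, -0.0], [-0.0, 0.0, -1.0]]
ft_force: [5.3, -2.6, -9.4]
grip_width: 0.0116
time_s: 6.1
position: [0.478, 0.0335, 0.1228]
tool_rot: [[0.999, -0.04, -0.0], [-0.04, -0.999, 0.0], [-0.0, -0.0, -1.0]]
ft_force: [4.7, -1.4, -10.4]
grip_width: 0.012
```

```bash
python3 -m crank '[0,0,0,0,0,0,0, 0,0,0,0,0,0,0]';python3 -m crank '[0,0,0,0,0,0.0005,0, 0,0,0,0,0,0,0]'; python3 -m crank '[0,0,0,0,0,-0.0015,0, 0,0,0,0,0,-0.0015,0, 0,0,0,0,0,-0.0005,0, 0,0,0,0,0,0,0]'
```

```text
time_s: 6.3
position: [0.478, 0.0336, 0.1231]
tool_rot: [[0.999, -0.04, -0.0], [-0.04, -0.999, 0.0], [-0.0, -0.0, -1.0]]
ft_force: [4.4, -2.1, -9.0]
grip_width: 0.0115
time_s: 6.5
position: [0.4779, 0.0337, 0.1238]
tool_rot: [[0.999, -0.04, 0.0], [-0.04, -0.999, 0.0], [0.0, -0.0, -1.0]]
ft_force: [5.2, -1.1, -9.5]
grip_width: 0.0113
time_s: 6.9
position: [0.4784, 0.0336, 0.122]
tool_rot: [[0.999, -0.04, 0.003], [-0.04, -0.999, -0.0], [0.003, 0.0, -1.0]]
ft_force: [0.2, -0.4, 9.2]
grip_width: 0.0122
```

```bash
python3 -m crank '[0,0,0,0,0,-0.0005,0, 0,0,0,0,0,0,0]';python3 -m crank '[0,0,0,0,0,-0.0005,0, 0,0,0,0,0,0,0]'
```

```text
time_s: 7.1
position: [0.4785, 0.0336, 0.1216]
tool_rot: [[0.999, -0.04, 0.003], [-0.04, -0.999, -0.0], [0.003, 0.0, -1.0]]
ft_force: [-0.4, 0.1, 10.3]
grip_width: 0.0117
time_s: 7.3
position: [0.4786, 0.0336, 0.1214]
tool_rot: [[0.999, -0.04, 0.003], [-0.04, -0.999, -0.0], [0.003, 0.0, -1.0]]
ft_force: [-0.2, -0.6, 12.7]
grip_width: 0.0117
```

```bash
python3 -m crank '[0,0,0,0,0,-0.0003,0, 0,0,0,0,0,0,0, 0,0,0,0,0,0.001,50, 0,0,0,0,0,0.001,50, 0,0,0,0,0,0,50, 0,0,0,0.001,0.024,0,50, 0,0,0,0.001,0.024,0,50, 0,0,0,0.001,0.024,0,50, 0,0,0,0,0.023,0,50, 0,0,0,0,0,0,50, 0,0,0,0,0,0,50]'; python3 -m crank '[0,0,0,0,0,0,0, 0,0,0,0,0,0,0, 0,0,0,0,0,0,0, 0,0,0,0,0,0,0, 0,0,0,0,0,0,0]'; python3 -m crank '[0,0,0,0,0,0.0005,0, 0,0,0,0,0,0.0005,0]';python3 -m crank '[0,0,0,0,0,0.0005,0, 0,0,0,0,0,0.0005,0]';  python3 -m crank '[0,0,0,0,0,0,0, 0,0,0,0,0,0,0]'
```

```text
time_s: 8.4
position: [0.4807, 0.1286, 0.1208]
tool_rot: [[0.999, -0.039, -0.001], [-0.039, -0.999, -0.0], [-0.001, 0.0, -1.0]]
ft_force: [-0.4, 0.3, 0.6]
grip_width: 0.0427
time_s: 8.9
position: [0.4813, 0.1281, 0.1212]
tool_rot: [[0.999, -0.04, 0.001], [-0.04, -0.999, -0.001], [0.001, 0.001, -1.0]]
ft_force: [1.6, -2.5, 0.4]
grip_width: 0.0114
time_s: 9.1
position: [0.481, 0.1283, 0.1214]
tool_rot: [[0.999, -0.04, -0.0], [-0.04, -0.999, -0.0], [-0.0, 0.0, -1.0]]
ft_force: [5.0, -2.2, -8.4]
grip_width: 0.0114
time_s: 9.3
position: [0.481, 0.1285, 0.1224]
tool_rot: [[0.999, -0.04, -0.0], [-0.04, -0.999, -0.0], [-0.0, 0.0, -1.0]]
ft_force: [4.8, -1.0, -9.3]
grip_width: 0.0115
time_s: 9.5
position: [0.481, 0.1286, 0.1227]
tool_rot: [[0.999, -0.04, -0.0], [-0.04, -0.999, 0.0], [-0.0, -0.0, -1.0]]
ft_force: [4.3, -2.2, -8.7]
grip_width: 0.0114
```

```bash
python3 -m crank '[0,0,0,0,0,-0.0015,0, 0,0,0,0,0,-0.0015,0, 0,0,0,0,0,-0.0005,0, 0,0,0,0,0,-0.0005,0, 0,0,0,0,0,0,0]'; python3 -m crank '[0,0,0,0,0,-0.0003,0, 0,0,0,0,0,0,0, 0,0,0,0,0,0.001,50, 0,0,0,0,0,0.001,50, 0,0,0,0,0,0.0003,50, 0,0,0,0.001,0.024,0,50, 0,0,0,0.001,0.024,0,50, 0,0,0,0.001,0.024,0,50, 0,0,0,0,0.023,0,50, 0,0,0,0,0,0,50, 0,0,0,0,0,0,50]'; python3 -m crank '[0,0,0,0,0,0,0, 0,0,0,0,0,0,0, 0,0,0,0,0,0,0, 0,0,0,0,0,0,0, 0,0,0,0,0,0,0]'; python3 -m crank '[0,0,0,0,0,0.0005,0, 0,0,0,0,0,0.0005,0]';python3 -m crank '[0,0,0,0,0,0.0005,0, 0,0,0,0,0,0.0005,0]';  python3 -m crank '[0,0,0,0,0,0,0, 0,0,0,0,0,0,0]'
```

```text
time_s: 10.0
position: [0.4816, 0.1287, 0.1211]
tool_rot: [[0.999, -0.04, 0.003], [-0.04, -0.999, 0.0], [0.003, -0.0, -1.0]]
ft_force: [-0.1, -1.5, 12.5]
grip_width: 0.0115
time_s: 11.1
position: [0.4836, 0.2236, 0.1208]
tool_rot: [[0.999, -0.039, -0.001], [-0.039, -0.999, -0.0], [-0.001, 0.0, -1.0]]
ft_force: [-0.6, 0.4, 0.4]
grip_width: 0.0428
time_s: 11.6
position: [0.4842, 0.2231, 0.1212]
tool_rot: [[0.999, -0.04, 0.001], [-0.04, -0.999, -0.0], [0.001, 0.0, -1.0]]
ft_force: [1.6, -2.7, 1.6]
grip_width: 0.0115
time_s: 11.8
position: [0.4838, 0.2234, 0.1217]
tool_rot: [[0.999, -0.04, -0.001], [-0.04, -0.999, -0.0], [-0.001, 0.0, -1.0]]
ft_force: [1.8, -2.5, -2.8]
grip_width: 0.0115
time_s: 12.0
position: [0.4838, 0.2237, 0.1228]
tool_rot: [[0.999, -0.04, -0.001], [-0.04, -0.999, 0.0], [-0.001, -0.0, -1.0]]
ft_force: [1.1, 0.6, -3.4]
grip_width: 0.0114
time_s: 12.2
position: [0.4838, 0.2237, 0.1229]
tool_rot: [[0.999, -0.04, -0.0], [-0.04, -0.999, 0.0], [-0.0, -0.0, -1.0]]
ft_force: [0.2, -0.4, -3.0]
grip_width: 0.0116
```

The weak clip is A: it slips at about 3.4 N, while B, C and D took about 8–10 N. I'll draw A out and carry it over the row.

```bash
python3 -m crank '[0,0,0,0,0,0.003,0, 0,0,0,0,0,0.005,0, 0,0,0,0,0,0.005,0, 0,0,0,0,0,0.005,0, 0,0,0,0,0,0.006,0, 0,0,0,0,0,0.006,0, 0,0,0,0,0,0.01,0, 0,0,0,0,0,0.02,0, 0,0,0,0,0,0.025,0, 0,0,0,0,0,0.025,0, 0,0,0,0,0,0.02,0, 0,0,0,0,0,0.01,0, 0,0,0,0,0,0,0]'
python3 -m crank '[0,0,0.0266,-0.003,-0.02,0,0, 0,0,0.0266,-0.0063,-0.039,0,0, 0,0,0.0266,-0.0063,-0.039,0,0, 0,0,0.0266,-0.0063,-0.039,0,0, 0,0,0.0266,-0.0063,-0.039,0,0, 0,0,0.0266,-0.0063,-0.039,0,0, 0,0,0.0266,-0.0063,-0.039,0,0, 0,0,0.0266,-0.0063,-0.039,0,0, 0,0,0.0266,-0.0063,-0.039,0,0, 0,0,0.0266,-0.0063,-0.039,0,0, 0,0,0.0266,-0.0063,-0.039,0,0, 0,0,0.0266,-0.0063,-0.039,0,0, 0,0,0,-0.0063,-0.0295,0,0, 0,0,0,-0.003,-0.0177,0,0, 0,0,0,0,0,0,0, 0,0,0,0,0,0,0]'
python3 - <<'E'
from h import *
t=cam('top');s=cam('side')
cv2.imwrite('pics/m3.png',np.hstack([cv2.resize(t['frame'][120:320,280:480],(400,400)),cv2.resize(s['frame'][60:260,240:440],(400,400))])[:,:,::-1])
E
```

```text
time_s: 13.5
position: [0.4841, 0.2236, 0.2644]
tool_rot: [[0.999, -0.04, 0.002], [-0.04, -0.999, 0.001], [0.002, -0.001, -1.0]]
ft_force: [0.5, 0.2, -1.1]
grip_width: 0.0119
time_s: 15.1
position: [0.4021, -0.2722, 0.2622]
tool_rot: [[0.961, 0.275, -0.001], [0.275, -0.961, 0.002], [-0.001, -0.002, -1.0]]
ft_force: [0.0, -0.0, -0.8]
grip_width: 0.0115
```

View pics/m3.png

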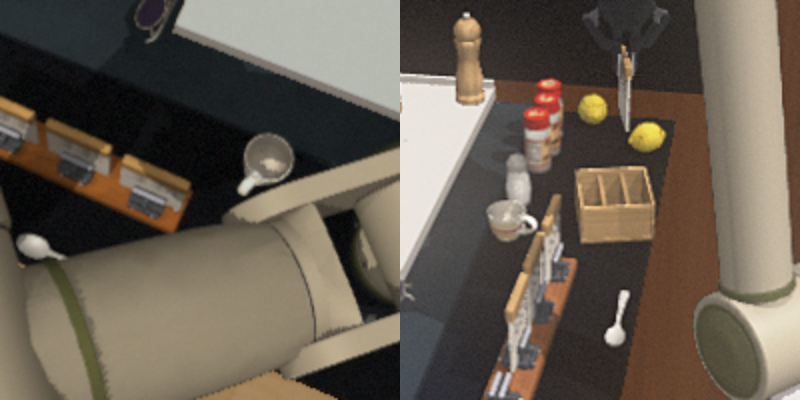

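The card is held upright and the other three stand in their clips. I overshot y by 30 mm, so I'll correct that and come down to just above the rim.

```bash
python3 -m crank '[0,0,0,0.003,0.015,0,0, 0,0,0,0.0035,0.015,-0.02,0, 0,0,0,0,0,-0.025,0, 0,0,0,0,0,-0.025,0, 0,0,0,0,0,-0.02,0, 0,0,0,0,0,0,0, 0,0,0,0,0,0,0]'
python3 - <<'E'
from h import *
s=cam('side');crop(s,300,80,400,200,5,'pics/s4.png')
E
```

```text
time_s: 15.9
position: [0.4092, -0.2418, 0.1737]
tool_rot: [[0.961, 0.276, 0.0], [0.276, -0.961, -0.0], [0.0, 0.0, -1.0]]
ft_force: [-0.6, 0.2, -0.8]
grip_width: 0.0113
```

View pics/s4.png

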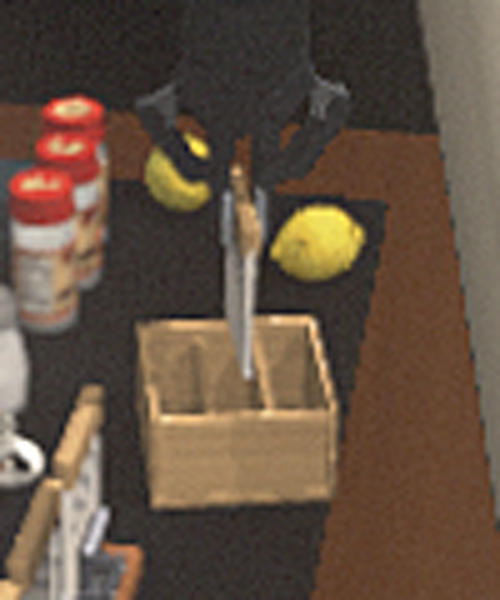

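```bash
python3 - <<'E'
from h import *
o=observe();p=np.array(o['position']);R=np.array(o['tool_rot']);s=cam('side')
f=lambda P:((proj(s,P)-[300,80])*5).round(0).tolist()
y=-R[:,1];print('yvec',y)
z0=p[2]-.089
print('card near bottom',f([np.r_[p[:2],z0]+.04*y]),'strip near top',f([np.r_[p[:2],z0+.105]+.04*y]))
q=np.array([[208,412],[268,408],[152,417],[333,407],[140,322],[317,316]])/5+[300,80]
Q=plane(s,q,.065);print(Q.round(4))
g=plane(s,np.array([[247,378]])/5+[300,80],z0);print('card near bottom seen',g,'expect',p+.04*y)
E
```

```text
yvec [-0.2762188   0.96109375 -0.00140806]
card near bottom [[247.0, 375.0]] strip near top [[251.0, 225.0]]
[[ 0.4203 -0.1891  0.065 ]
 [ 0.3845 -0.1995  0.065 ]
 [ 0.4533 -0.178   0.065 ]
 [ 0.3452 -0.2072  0.065 ]
 [ 0.4795 -0.2864  0.065 ]
 [ 0.3673 -0.3124  0.065 ]]
card near bottom seen [[ 0.39802698 -0.20004286  0.08515504]] expect [ 0.39832643 -0.20382119  0.17409871]
```

```bash
python3 -m crank '[0,0,-0.026,0.0035,-0.001,0,0, 0,0,0,0,0,-0.01,0, 0,0,0,0,0,-0.01,0, 0,0,0,0,0,-0.01,0, 0,0,0,0,0,0,0]'; python3 -m crank '[0,0,0,0,0,-0.01,0, 0,0,0,0,0,-0.01,0, 0,0,0,0,0,-0.01,0, 0,0,0,0,0,-0.01,0, 0,0,0,0,0,-0.005,0, 0,0,0,0,0,0,0, 0,0,0,0,0,0,0]'
```

```text
time_s: 16.5
position: [0.4117, -0.2431, 0.1413]
tool_rot: [[0.968, 0.25, -0.002], [0.25, -0.968, 0.002], [-0.002, -0.003, -1.0]]
ft_force: [1.3, -1.2, 0.2]
grip_width: 0.0117
time_s: 17.2
position: [0.4125, -0.2438, 0.0981]
tool_rot: [[0.968, 0.25, 0.0], [0.25, -0.968, -0.0], [0.0, 0.0, -1.0]]
ft_force: [-0.2, -0.2, 0.1]
grip_width: 0.0116
```

```bash
python3 -m crank '[0,0,0,0,0,-0.001,0, 0,0,0,0,0,-0.001,0, 0,0,0,0,0,0,0]'; python3 -m crank '[0,0,0,0,0,-0.001,0, 0,0,0,0,0,-0.0005,0, 0,0,0,0,0,0,0]'
```

```text
time_s: 17.5
position: [0.4124, -0.2437, 0.0961]
tool_rot: [[0.968, 0.25, 0.0], [0.25, -0.968, -0.0], [0.0, 0.0, -1.0]]
ft_force: [-0.3, 0.4, -0.4]
grip_width: 0.0117
time_s: 17.8
position: [0.4123, -0.2436, 0.0945]
tool_rot: [[0.968, 0.25, -0.0], [0.25, -0.968, 0.0], [-0.0, -0.0, -1.0]]
ft_force: [0.6, -0.9, -0.9]
grip_width: 0.0118
```

```bash
python3 - <<'E'
from h import *
s=cam('side');crop(s,280,60,400,200,4,'pics/s5.png')
E
```

```text
(no output)
```

View pics/s5.png

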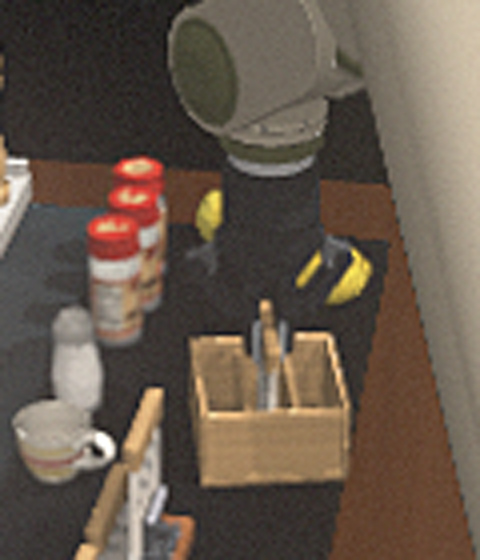

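The card is inside the middle compartment, with its near edge at crop (268,405). I'll lower it to contact, release and rise.

```bash
python3 -m crank '[0,0,0,0,0,-0.001,0, 0,0,0,0,0,-0.0005,0, 0,0,0,0,0,0,0]'; python3 -m crank '[0,0,0,0,0,0,20, 0,0,0,0,0,0,25, 0,0,0,0,0,0,30, 0,0,0,0,0,0,40, 0,0,0,0,0,0,50, 0,0,0,0,0,0,60, 0,0,0,0,0,0,60, 0,0,0,0,0,0.005,60, 0,0,0,0,0,0.01,60, 0,0,0,0,0,0.02,60, 0,0,0,0,0,0.03,60, 0,0,0,0,0,0.04,60, 0,0,0,0,0,0.04,60, 0,0,0,0,0,0.02,60]'; python3 -m crank '[0,0,0,-0.015,-0.03,0.01,60, 0,0,0,-0.02,-0.04,0.02,60, 0,0,0,-0.02,-0.04,0.02,60, 0,0,0,-0.02,-0.04,0,60, 0,0,0,-0.02,-0.04,0,60, 0,0,0,-0.02,-0.04,0,60, 0,0,0,-0.01,-0.02,0,60, 0,0,0,0,0,0,60, 0,0,0,0,0,0,60]'
python3 - <<'E'
from h import *
t=cam('top');s=cam('side')
cv2.imwrite('pics/m6.png',np.hstack([cv2.resize(t['frame'][130:310,220:460],None,fx=1.9,fy=3 if 0 else 1.9,interpolation=2),cv2.resize(s['frame'][115:295,260:380],None,fx=1.9,fy=1.9,interpolation=2)])[:,:,::-1])
E
```

```text
time_s: 18.15
position: [0.4127, -0.2437, 0.094]
tool_rot: [[0.968, 0.251, 0.001], [0.251, -0.968, -0.001], [0.001, 0.001, -1.0]]
ft_force: [-1.2, 3.4, 10.0]
grip_width: 0.0116
time_s: 19.55
position: [0.4127, -0.2439, 0.2623]
tool_rot: [[0.968, 0.25, 0.004], [0.25, -0.968, -0.004], [0.003, 0.005, -1.0]]
ft_force: [1.1, -0.5, -1.1]
grip_width: 0.0513
time_s: 20.45
position: [0.2873, -0.4933, 0.3085]
tool_rot: [[0.968, 0.25, 0.0], [0.25, -0.968, -0.0], [0.0, 0.0, -1.0]]
ft_force: [-0.2, -0.1, -0.2]
grip_width: 0.0512
```

View pics/m6.png

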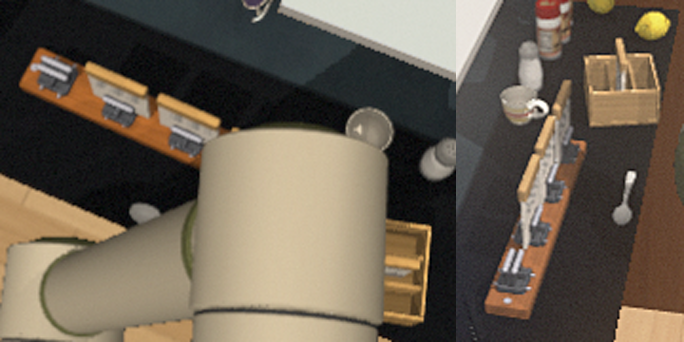

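The card stands in the middle compartment, clip A is empty, and B, C and D are upright. A numeric check that B, C and D are back down at their original pixels:

```bash
python3 - <<'E'
from h import *
for n,boxes in (('side',dict(BCD=(285,150,330,225),mug=(278,150,308,185),salt=(285,130,310,162),spoon=(335,195,360,240))),('top',dict(B=(262,158,300,185),C=(300,176,340,205)))):
    a=cv2.cvtColor(cv2.imread(f'pics/{n}0.png'),6).astype(np.float32);b=cv2.cvtColor(cam(n)['frame'],7).astype(np.float32)
    for k,(x0,y0,x1,y1) in boxes.items(): print(n,k,cv2.phaseCorrelate(a[y0:y1,x0:x1],b[y0:y1,x0:x1]),np.abs(a-b)[y0:y1,x0:x1].mean())
def strips(f):
    m=cv2.inRange(cv2.cvtColor(f,cv2.COLOR_RGB2HSV),(10,70,150),(25,255,255));m[:150]=0;m[275:]=0;m[:,:275]=0;m[:,328:]=0
    N,l,st,c=cv2.connectedComponentsWithStats(m);return [(st[i].tolist(),c[i].round(1).tolist()) for i in range(1,N) if st[i,4]>25]
print(strips(cv2.imread('pics/side0.png')[:,:,::-1].copy()));print(strips(cam('side')['frame']))
E
```

```text
side BCD ((0.8304938520612453, 0.37134561888462514), 0.7564278469792118) 11.518815
side mug ((-0.07480624627842225, -0.1319360816502666), 1.01654192076789) 6.58
side salt ((0.2853387622266883, 0.19370445207280085), 0.9743066275119782) 5.715
side spoon ((0.5819292249143526, 0.34986265587178167), 0.9332884652879503) 5.6675553
top B ((-0.0842540860217511, 0.5221280024950516), 0.8694831315014098) 9.221248
top C ((-0.17234905942322598, -0.15770768995518125), 0.9819975062211355) 6.7818966
[([282, 157, 38, 89, 485], [299.9, 202.2]), ([288, 201, 35, 74, 501], [307.0, 237.9])]
[([293, 158, 27, 63, 280], [304.0, 192.4]), ([276, 214, 43, 61, 484], [301.0, 249.3])]
```

```bash
python3 - <<'E'
from h import *
def cen(f,b,tot=None):
    x0,y0,x1,y1=b;h=cv2.cvtColor(f,cv2.COLOR_RGB2HSV)[y0:y1,x0:x1]
    m=cv2.inRange(h,(10,90,150),(25,255,255));N,l,st,c=cv2.connectedComponentsWithStats(m);i=1+st[1:,4].argmax();return (c[i]+[x0,y0]).round(2),st[i,4]
t0=cv2.imread('pics/top0.png')[:,:,::-1].copy();s0=cv2.imread('pics/side0.png')[:,:,::-1].copy()
t=np.median([cam('top')['frame'] for _ in range(5)],0).astype(np.uint8);s=np.median([cam('side')['frame'] for _ in range(5)],0).astype(np.uint8)
for k,b in dict(B=(265,160,300,182),C=(302,177,338,199)).items(): print(k,cen(t0,b),cen(t,b))
for k,b in dict(D=(308,150,322,178),C=(298,170,314,198),B=(288,192,306,222)).items(): print('side',k,cen(s0,b),cen(s,b))
print(observe()['time_s'])
cv2.imwrite('pics/cmp.png',np.hstack([cv2.resize(x[145:285,270:370],None,fx=4,fy=4,interpolation=2) for x in(s0,s)])[:,:,::-1])
E
```

```text
B (array([280.86, 171.15]), np.int32(167)) (array([280.35, 171.16]), np.int32(164))
C (array([319.2 , 188.09]), np.int32(173)) (array([318.61, 187.87]), np.int32(165))
side D (array([313.97, 167.17]), np.int32(104)) (array([314.44, 167.33]), np.int32(52))
side C (array([307.11, 184.17]), np.int32(133)) (array([306.05, 186.61]), np.int32(108))
side B (array([297.86, 207.16]), np.int32(153)) (array([298.58, 206.01]), np.int32(141))
21.2
```

View pics/cmp.png

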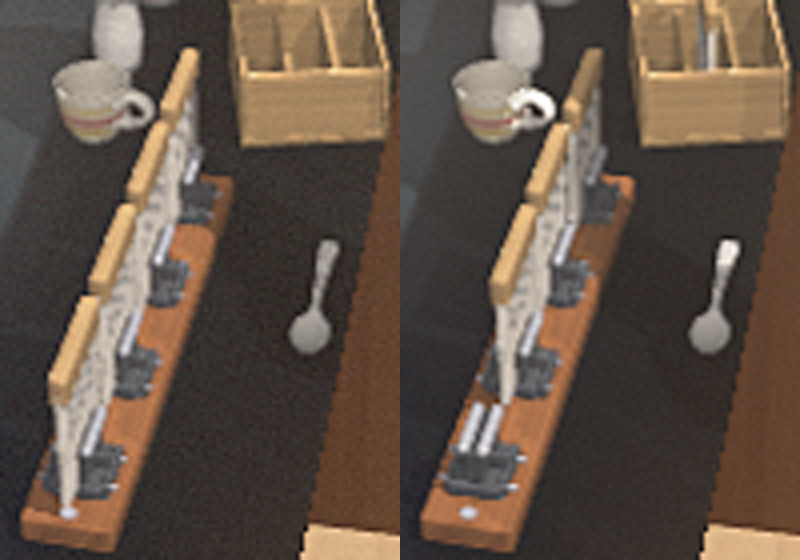

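In the before/after comparison (10th picture), B, C and D sit at the same rows as at the start, and the mug, salt and spoon are unmoved. Handing in.

```bash
python3 -c "
from rig import *
print(close_job())"
```

```text
the job is handed in; nothing more can be done
None
```

The weak clip was the leftmost one (card A). I drew that card out and stood it, bottom edge down, in the middle compartment of the box. I handed the job in at about 21 s of robot time, with the gripper clear of everything; no verdict is reported.

- **Tugs:** A gave way at about 3 N. B and C held to about 8–10 N, and D gave the lowest firm reading at about 7–9 N. All three slipped 1–2.5 mm while I tugged. I pushed each back down to its original height with about 13 N until it stopped.
- **Last pictures:** card A stands between the two dividers, and B, C and D are upright in their clips. The mug, salt shaker and teaspoon have not visibly moved.
- **Checks that disagreed:** the before/after strip positions in the top view (B and C only) agree to about 0.6 px. In the side view they differ by up to about 2.5 px. The arm's shadow changed the colour masks there, and the cards line up by eye. D's top may lean about 1 mm toward the robot.

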